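Load the sauce pots and hold the serving chest open at the marker

ROBOT

A 7-joint arm with a two-finger parallel gripper is mounted at the origin on the work surface. World frame = base frame: x ahead of the robot, y to its left, z up, the work surface at z = 0. Lengths are in m, angles in rad, forces in N, time in s.
With the tool pointing down it reaches from about 0.425 to 1.025 m from the base axis. Payload 3.6 kg.
Tool frame: the origin (TCP) lies between the finger pads, 19 mm behind the fingertips; this is the grasp point; z points along the fingers, y is the line along which they close (so a half turn about z gives the same grasp; the last joint's range is limited). The gripper opens to 85 mm and grips with 20 to 120 N. Pads are 22 mm wide; open, the fingers measure 114 mm over their backs; the gripper's body (76 mm by 85 mm) begins 54 mm behind the grasp point. The pads swing forward as they close: fully open they stand 13 mm farther back than shut.
Start: joints at [1.188, 0.591, 0.048, 1.609, -0.033, 0.943, -0.034], TCP at [0.207, -0.695, 0.25] pointing down, gripper open.
Joint ranges: [-2.69, 2.69], [-0.47, 2.24], [-1.27, 1.36], [0.19, 2.51], [-1.53, 4.68], [0.08, 2.07], [-3.09, 3.09]. Speed limits (rad/s): [2.57, 2.57, 3.14, 3.14, 3.14, 3.14, 3.14].

INTERFACE

Orientations are given as a unit quaternion [w, x, y, z].
In Python, from bench import status, optics, ticket gives the robot as it stands. The module is installed in compiled form; this text tells all that it offers.
- The arm moves only by the tool apply_moves, never from a script. Its argument "deltas" is text: rows parted by semicolons, each of 7 numbers parted by spaces: the shift along the tool's x, y, z in m, then the turn, a rotation vector about the tool's x, y, z in rad, then the closure, from 0 (fully open) to 1 (shut). A call has 1 to 5 rows; each row shifts and turns the commanded pose from where the row before left it, along the tool's axes as they then stand; what a row does not reach is not made up. A row lasts 1/8 s, in which the tool goes at most 62.5 mm and 10.7 degrees, less where a joint would pass 70% of its speed; a pose out of reach is approached as far as the arm can. A call with a gripper value outside its range is refused whole. The fingers move at their own pace and stop on an object; the grip force is fixed at half the most. Time passes only in rows, so rows that do not move let the fingers close. It gives the time, the measured TCP pose, the force, the opening and the grip force at its end, in the units of the state.
- status.get_obs(): the state, without advancing time (a new reading comes with each control period).
- optics.camera(name): name is "scene" or "side" or "wrist"; returns the picture (480x640x3 uint8, red, green, blue); there is no depth.
- optics.camera_params(name): a dict with "fx", "fy", "cx", "cy" (pixels), "k1" (the pictures are not rectified: a ray, as slopes to the right and down, at radius r is drawn at 1 + k1 r^2 times it, then the intrinsics apply), "origin" and "attitude" of the camera in the world; the wrist camera has in their place "tool_from_camera" (4x4, takes a point from camera to tool coordinates, whose origin is the TCP and whose axes are the flange's). Camera axes: x right, y down, z forward; pixel columns grow to the right and rows downward; lengths in m; the calibration is good to about 2 mm. A picture is of the moment at which its call begins: read the wrist's pose just before it. camera_params takes no time and is no camera call.
- ticket.hand_in(): hands the job in; it is judged then, once.
The state is a dict: "time_s": time; "qpos": joint angles; "joint_vel": joint speeds; "joint_efforts": joint torques, N m; "ee_pos": TCP position; "tool_rot": TCP orientation; "contact_force": force on the tool from outside, world axes, zero at the start; "wrist_torque": the same for the moment, N m; "opening": finger opening in m; "grip_force": force on a finger pad.
Only numpy, scipy, OpenCV 4.12 (cv2) and the standard library are available. Lean on these libraries where they do the work, as an engineer would, in place of code of your own. Each camera call takes 0.05 s, during which the arm holds its last target. There are 200 camera calls.

TASK

Get the serving chest ready: set each of the two lidded pots from the wooden board down in the bore that fits it, the larger pot in the larger bore and the smaller pot in the smaller, so that each rests on its flange. Then take the chest's lid by its bar handle, swing it up until it lines up with the angle marker on the arc beside it, and finish while still holding it there, since it falls shut when let go. Leave the marker and the other things on the table where they are.

Things in the scene. Friction and masses are not known exactly. Their poses are not given: they have to be found in the camera images.
- station: Open stainless serving chest fixed to the table, 200 (its x) x 270 (its y) x 106 mm high; origin at the centre of its underside on the table, z up. Its hinged lid lies shut on top at the start. Two square steel well blocks stand against its -x side.
- lid (a joint): Angle of the lid in rad: 0 = shut and level (as at the start), growing as it swings up, limit 1.5. The lid is a 215 x 262 x 6 mm aluminium plate, with its bar about 0.35 to 0.7 kg; its hinge turns freely, so it falls shut when let go.
- lid_hinge (a point): Point on the lid's hinge line, midway along it: in the station's frame at (0, 130, 110) mm. The hinge line runs along the station's x, on the station's +y side; the lid's free edge (-y side) swings up about it. The point's frame turns with the lid.
- lid_bar (a point): Black round bar handle, 12 mm thick, 120 mm long along the station's x, on a leg at each end; turns with the lid, y points to the hinge. Origin mid-bar, 35 mm above the lid plate's middle plane (32 mm clear below the bar's axis). At lid angle a it is, in the station's (y, z), at hinge + 230*(-cos a, sin a) + 35*(sin a, cos a) mm. It can turn between pinching fingers.
- marker (a joint): Angle of the angle marker in rad about the same hinge line, 0 = level, same zero and sense as the lid's angle. It differs from start to start (0.45 to 0.9), is clamped stiffly and must not be moved. The lid is lined up when joint lid = joint marker.
- marker_tip (a point): Middle of the marker's black clamp block (22 mm), which sits 210 mm from the hinge line on a thin aluminium arc beside the lid, on the station's +x side (125 mm from the lid's middle); a thin dark needle (4 mm) runs from the hinge to the block. The point's frame turns with the marker; its y points to the hinge.
- well_large: Steel block 90 x 90 x 80 mm fixed at the -x side of the station, with one round through bore of 60 mm diameter (the larger bore), origin at the centre of its underside on the table, bore axis through the origin, mouth at 80 mm height with 2 mm chamfer. Which of the two places (station frame (-155, +55) or (-155, -55) mm) it takes varies.
- well_small: The same block with a bore of 46 mm diameter (the smaller bore), in the other place.
- pot_large: Larger lidded steel pot (lid fixed on), on the board: body 54 mm diameter, 50 mm high; flange 68 mm diameter from 50 to 54 mm up; low dome to 60 mm; upright black knob of 18 mm diameter from 60 to 93 mm. Origin at the centre of its underside, z up. 0.18 to 0.29 kg. Seated, its flange rests on the block's top and its origin is 30 mm above the table.
- pot_small: Smaller lidded steel pot, on the board: body 40 mm diameter, 50 mm high, flange 54 mm diameter, same heights and same 18 mm knob as the larger pot. Origin at the centre of its underside, z up. 0.11 to 0.18 kg. Its well is the smaller bore; seated, its origin is 30 mm above the table.
- board: Dark wooden serving board 320 x 270 x 30 mm, fixed; its top is 30 mm above the table; origin at the centre of its underside.
- cup: Open steel cup without knob, 62 mm wide, 60 mm high, standing on the board among the pots (loose, leave alone).
- mill: Wooden pepper mill, 54 mm wide, 165 mm high (loose, leave alone).
- bottle: Amber bottle, 60 mm wide, 180 mm high (loose, leave alone).
- bowl: Steel bowl, 160 mm wide, 60 mm high (loose, leave alone).
- spatula: Spatula 260 mm long lying flat beside the bowl (loose, leave alone).
- skewer_jar: White jar 72 mm wide, 100 mm high with skewers up to 190 mm (loose, leave alone).
Things that resemble listed ones, but are neither listed nor needed, are in the scene too. Leave any red or turquoise look-alike of the well_large alone.

How it is judged:
By the outcome, as a careful person would: the job done as asked, in the order asked, and still so for the second after the job is handed in, while the arm keeps its last pose, push and grip.
It also fails if it takes over 64 s, if anything falls off the work surface, if the arm or the gripper's body presses on something with over 40 N, if the wrist force passes 120 N, or if a joint passes its speed limit or range.

## Working session

There is one attempt and no reset: what is moved stays moved. The work goes in short steps, Python scripts to look and compute and a tool call to move; the robot and the scene stay as the last step left them, time stands still between calls to the robot, and variables do not carry over. Pictures are saved under pics/ and viewed, at most 10 in all, crops included, and the job is handed in when it is done.

Besides the shell and the picture viewer there is one more tool, called after "Emit:" by a JSON object that holds its "op" and its "data", one argument or row to a line. apply_moves: Moves the arm, as the interface text tells. Its arguments: {"type":"object","properties":{"deltas":{"type":"string"}},"required":["deltas"]}

```bash
mkdir -p pics
cat > h.py <<'E'
import numpy as np,cv2
from scipy.spatial.transform import Rotation as R
from bench import status,optics,ticket
def q2R(q): return R.from_quat([q[1],q[2],q[3],q[0]]).as_matrix()
def cam(name,obs=None):
    p=optics.camera_params(name)
    if name=='wrist':
        o=obs or status.get_obs(); T=np.array(p['tool_from_camera']); Rt=q2R(o['tool_rot'])
        return p,Rt@T[:3,3]+np.array(o['ee_pos']),Rt@T[:3,:3]
    a=np.array(p['attitude']); 
    return p,np.array(p['origin']),(q2R(a) if a.size==4 else a)
def ray(c,u,v):
    p,o,Rm=c; K=np.array([[p['fx'],0,p['cx']],[0,p['fy'],p['cy']],[0,0,1.]])
    s=cv2.undistortPoints(np.array([[[u,v]]],float),K,np.array([p['k1'],0,0,0.]),None,None,None) if 0 else None
    d=np.array([(u-p['cx'])/p['fx'],(v-p['cy'])/p['fy']]); x=d.copy()
    for _ in range(20): x=d/(1+p['k1']*(x@x))
    return o,Rm@np.array([x[0],x[1],1.])
def plane(c,u,v,z):
    o,d=ray(c,u,v); return o+d*(z-o[2])/d[2]
def proj(c,P):
    p,o,Rm=c; q=Rm.T@(np.array(P)-o); x=q[:2]/q[2]; x=x*(1+p['k1']*(x@x))
    return np.array([p['fx']*x[0]+p['cx'],p['fy']*x[1]+p['cy']])
def tri(c1,uv1,c2,uv2):
    o1,d1=ray(c1,*uv1);o2,d2=ray(c2,*uv2)
    A=np.stack([d1,-d2],1); t=np.linalg.lstsq(A,o2-o1,rcond=None)[0]
    a,b=o1+t[0]*d1,o2+t[1]*d2; return (a+b)/2,np.linalg.norm(a-b)
def shot(name,f):
    o=status.get_obs(); im=optics.camera(name); cv2.imwrite(f,im[:,:,::-1]); return im,cam(name,o)
E
python3 - <<'E'
from h import *
print(status.get_obs())
for n in('scene','side','wrist'):
    print(optics.camera_params(n))
shot('scene','pics/a.png');shot('side','pics/b.png')
E
```

```text
{'time_s': 0.0, 'qpos': array([ 1.18746513,  0.59214947,  0.04827182,  1.60986114, -0.0332996 ,
        0.94271201, -0.03371873]), 'joint_vel': array([-0.00020415,  0.0001646 , -0.00124575, -0.00041608, -0.00028685,
        0.00095786,  0.00113419]), 'joint_efforts': array([-1.88714256e-05, -5.48696780e+01,  1.54653601e+00, -1.98124748e+01,
        9.48248984e-03,  8.66671588e-03, -1.16263206e-05]), 'ee_pos': array([ 0.20699027, -0.69397768,  0.24880376]), 'tool_rot': array([-1.14082657e-03,  9.89511342e-01,  1.44450514e-01, -2.25491247e-04]), 'contact_force': array([-0.26449426,  1.38235064,  0.36836865]), 'wrist_torque': array([ 0.04234008, -0.01554881,  0.00051901]), 'grip_force': 0.0, 'opening': 0.0850909601732726}
{'fx': 468.1015292311166, 'fy': 468.1015292311166, 'cx': 323.2718181343246, 'cy': 237.1579984057906, 'k1': -0.0942100910676423, 'origin': array([ 0.84588286, -0.59054898,  0.81769549]), 'attitude': array([-0.37692784,  0.89878205,  0.20585956, -0.08796637])}
{'fx': 477.7453526608851, 'fy': 477.7453526608851, 'cx': 314.6796472114895, 'cy': 235.78856587503319, 'k1': 0.022355076058272617, 'origin': array([0.10173082, 0.66198335, 1.00554988]), 'attitude': array([ 0.10146673, -0.28322215,  0.89853464, -0.31957037])}
{'fx': 385.8152473402841, 'fy': 385.8152473402841, 'cx': 321.00890029624776, 'cy': 239.42887997624968, 'k1': -0.06257055851268219, 'tool_from_camera': array([[ 5.28432313e-04, -9.47750011e-01, -3.19013537e-01,
         8.17077301e-02],
       [ 9.99999696e-01,  6.83473588e-04, -3.74059197e-04,
        -6.37495966e-04],
       [ 5.72551935e-04, -3.19013243e-01,  9.47750085e-01,
        -1.25336240e-01],
       [ 0.00000000e+00,  0.00000000e+00,  0.00000000e+00,
         1.00000000e+00]])}
```

View pics/a.png

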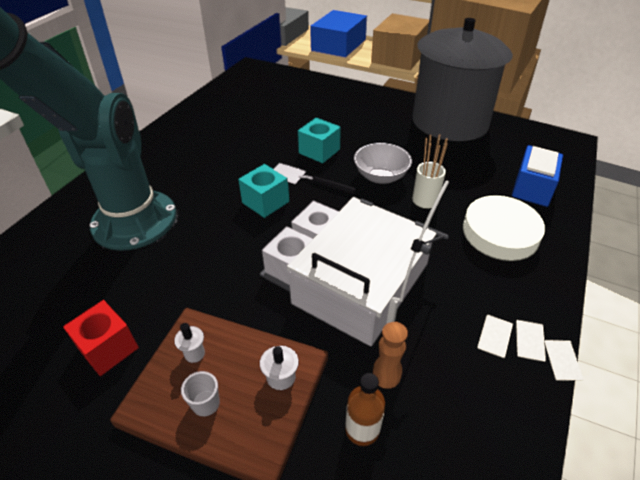

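View pics/b.png

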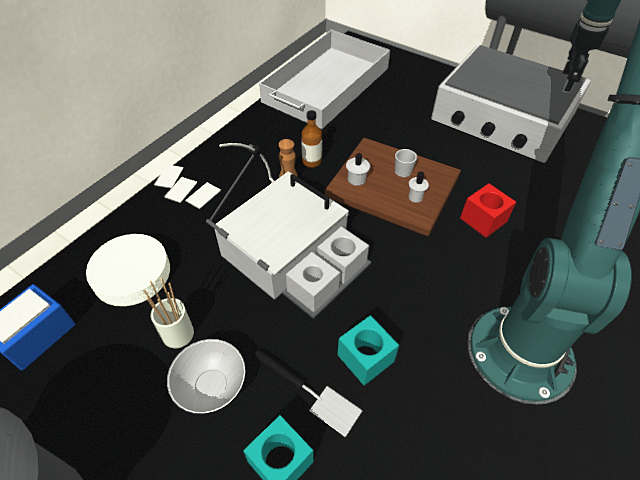

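The scene view shows the steel wells at about (290,245) and (318,218), the pots' knobs at (185,328) (smaller pot) and (278,352) (larger pot), the knobless cup at (200,390), and the marker block at (420,245). The red block (100,335) and the turquoise blocks (263,190) and (319,138) are look-alikes. The side view shows the wells at (343,245) and (314,273).

Run:
```python
import cv2,numpy as np
a=cv2.imread('pics/a.png');b=cv2.imread('pics/b.png')
f=lambda i,x,y,w,h,s:cv2.resize(i[y:y+h,x:x+w],None,fx=s,fy=s,interpolation=cv2.INTER_CUBIC)
A=f(a,250,190,200,150,4);B=f(b,200,130,200,190,3)
cv2.imwrite('pics/c.png',A);cv2.imwrite('pics/d.png',B)
```

```text
(no output)
```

View pics/c.png

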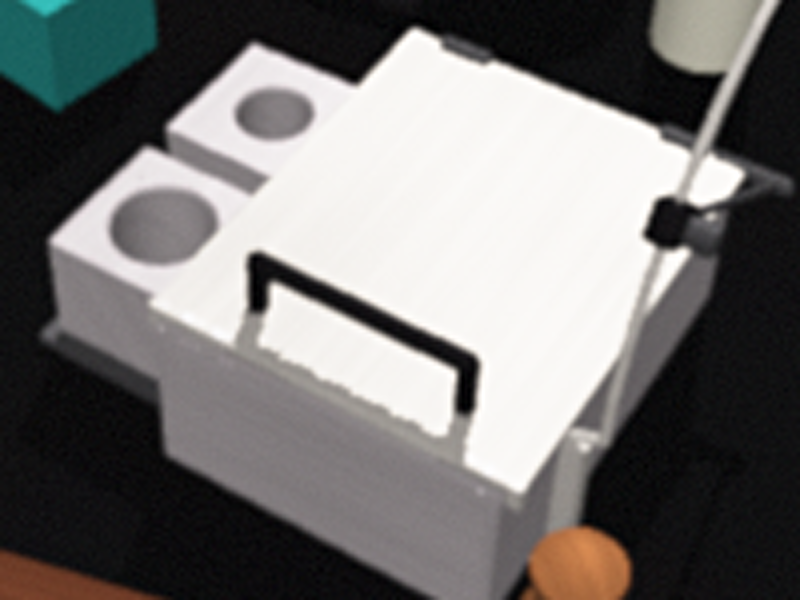

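View pics/d.png

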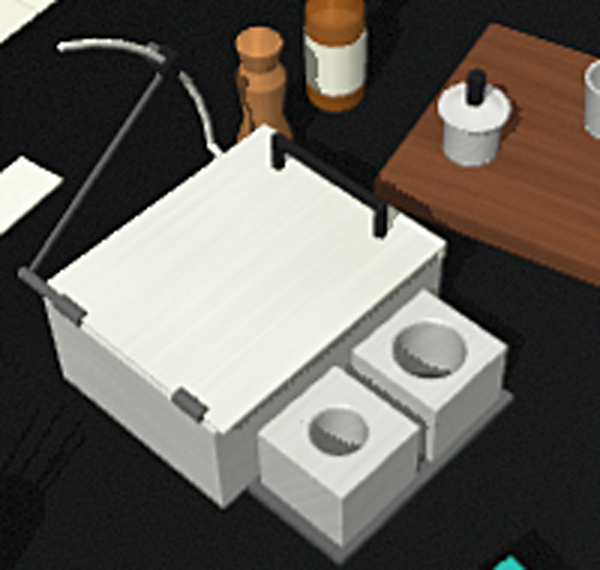

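Run:
```python
from h import *
s,d=cam('scene'),cam('side')
a=cv2.imread('pics/a.png');b=cv2.imread('pics/b.png')
def S(x,y):return (250+x/4,190+y/4)
def D(x,y):return (200+x/3,130+y/3)
np.set_printoptions(precision=4,suppress=True)
for n,p,q in [('large',S(163,226),D(429,347)),('small',S(274,114),D(339,430)),('bar-',S(258,260),D(380,208)),('bar+',S(468,362),D(278,140)),
 ('mark',S(670,223),D(165,60)),('f-',S(150,305),D(445,245)),('f+',S(518,505),D(268,127)),('h-',S(415,28),D(218,430)),('h+',S(745,178),D(50,285))]:
    print(n,*tri(s,p,d,q),plane(s,*p,.08) if n in('large','small') else '',plane(d,*q,.08)[:2])
# knobs: black blobs in windows
for n,(x,y,w,h),(X,Y,W,H) in [('PL',(265,342,28,22),(350,150,14,18)),('PS',(176,320,18,18),(412,170,16,18))]:
    o=[]
    for im,(x,y,w,h) in ((a,(x,y,w,h)),(b,(X,Y,W,H))):
        m=(im[y:y+h,x:x+w].max(2)<45).astype(np.uint8)
        k,l,st,c=cv2.connectedComponentsWithStats(m); i=1+np.argmax(st[1:,4]); o.append(c[i]+[x,y]); print(st[i])
    print(n,o,*tri(s,o[0],d,o[1]),plane(s,*o[0],.1065),plane(d,*o[1],.1065))
```

```text
large [0.4621 0.0292 0.0774] 0.0012732755780956915 [0.464  0.0273 0.08  ] [0.4606 0.0307]
small [0.4759 0.139  0.0767] 0.0022898202750335807 [0.4785 0.1363 0.08  ] [0.4735 0.1403]
bar- [ 0.5496 -0.0258  0.1426] 0.0015612706179303332  [ 0.5813 -0.076 ]
bar+ [ 0.6678 -0.0422  0.1424] 0.0027113022003428873  [ 0.7073 -0.0936]
mark [0.7424 0.0039 0.227 ] 0.0016185460098176098  [ 0.8644 -0.1202]
f- [ 0.4988 -0.049   0.108 ] 0.0020639966934357904  [ 0.5102 -0.0718]
f+ [ 0.7112 -0.0819  0.1038] 0.0038103569544286117  [ 0.7254 -0.1022]
h- [0.5358 0.2101 0.111 ] 0.0007424944930752406  [0.5512 0.1946]
h+ [0.7449 0.1737 0.1061] 0.0058213864547844996  [0.7603 0.1588]
[  9   5   9  16 115]
[ 6  4  6 11 57]
PL [array([277.7565, 354.887 ]), array([358.2105, 158.8246])] [ 0.5834 -0.2355  0.105 ] 5.756003504471759e-05 [ 0.5839 -0.2363  0.1065] [ 0.5826 -0.2341  0.1065]
[  4   3  12  15 112]
[ 5  2  7 12 65]
PS [array([185.7143, 330.375 ]), array([419.8308, 177.2923])] [ 0.4077 -0.2663  0.1063] 0.0004201354988951683 [ 0.4076 -0.2665  0.1065] [ 0.4078 -0.2659  0.1065]
```

The crops confirm it: the larger bore is the steel block at scene (291,246), side (343,246), on the bar's side. The smaller bore is at (318,218), side (313,273). The marker block is at (417,246). The red and turquoise blocks are not these.

Next I align the fingers to the station's y (tool turn +0.43) and go above the small pot.

Emit:
{"op": "apply_moves", "data": {
  "deltas": "0 0 0 0 0 0.143 0.4;0 0 0 0 0 0.143 0.4;0 0 0 0 0 0.144 0.4;0.0139 -0.0451 0 0 0 0 0.4;0.0139 -0.0451 0 0 0 0 0.4"
}}

```text
time_s: 0.72
ee_pos: [0.2473, -0.6083, 0.2492]
tool_rot: [-0.0, 0.998, -0.071, -0.0]
contact_force: [1.1, -0.9, -0.1]
opening: 0.0514
grip_force: 0.0
```

Emit:
{"op": "apply_moves", "data": {
  "deltas": "0.0139 -0.0451 0 0 0 0 0.4;0.0139 -0.0451 0 0 0 0 0.4;0.0139 -0.0451 0 0 0 0 0.4;0.0139 -0.0451 0 0 0 0 0.4;0.0139 -0.0451 0 0 0 0 0.4"
}}

```text
time_s: 1.35
ee_pos: [0.348, -0.3941, 0.2498]
tool_rot: [-0.0, 0.998, -0.07, -0.0]
contact_force: [1.4, 0.9, -1.1]
opening: 0.0515
grip_force: 0.0
```

Emit:
{"op": "apply_moves", "data": {
  "deltas": "0.0139 -0.0451 0 0 0 0 0.4;0.0139 -0.0451 0 0 0 0 0.4;0.0139 -0.0451 0 0 0 0 0.4;0 0 0 0 0 0 0.4;0 0 0 0 0 0 0.4"
}}

```text
time_s: 1.98
ee_pos: [0.4075, -0.268, 0.2499]
tool_rot: [0.0, 0.998, -0.07, -0.0]
contact_force: [0.1, 0.2, -0.7]
opening: 0.0512
grip_force: 0.0
```

```bash
cat >> h.py <<'E'
np.set_printoptions(precision=4,suppress=True)
def to(P,obs=None):
    o=obs or status.get_obs(); Rt=q2R(o['tool_rot']); 
    print('t',o['time_s'],'pos',o['ee_pos'],'axes',Rt[:,0],Rt[:,1],Rt[:,2],'open',o['opening'])
    print('tool delta',Rt.T@(np.array(P)-o['ee_pos']))
E
python3 - <<'E'
from h import *
to([.4077,-.2663,.112])
im,c=shot('wrist','pics/e.png')
for P in ([.4077,-.2663,.123],[.5834,-.2355,.123]): print(proj(c,P))
E
```

```text
t 1.975 pos [ 0.4075 -0.268   0.2499] axes [ 0.9902 -0.1397 -0.0005] [-0.1397 -0.9902  0.0004] [-0.0006 -0.0004 -1.    ] open 0.05123007199763386
tool delta [ 0.0001 -0.0018  0.1379]
[319.1452 234.5156]
[222.4277 -48.3371]
```

View pics/e.png

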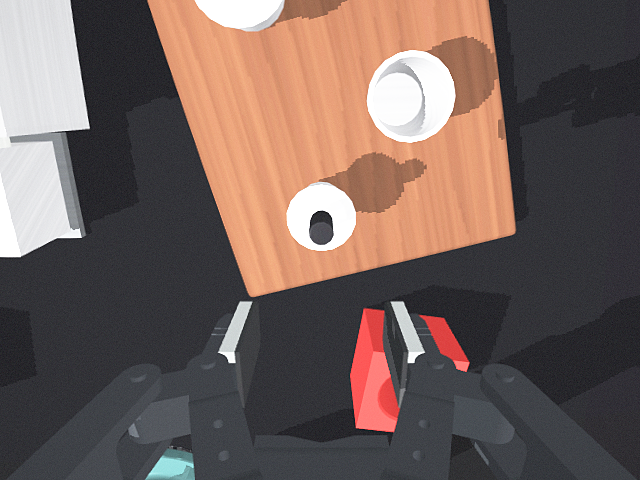

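The wrist view shows the small pot's knob top at (321,233), within 2 px of the prediction. The cup is clear at (410,95).

Descend and grip.

Emit:
{"op": "apply_moves", "data": {
  "deltas": "0 -0.001 0.046 0 0 0 0.4;0 0 0.046 0 0 0 0.4;0 0 0.046 0 0 0 0.4;0 0 0 0 0 0 0.4;0 0 0 0 0 0 1"
}}

```text
time_s: 2.65
ee_pos: [0.4081, -0.268, 0.1129]
tool_rot: [0.001, 0.997, -0.071, 0.001]
contact_force: [-0.4, 0.3, 0.2]
opening: 0.0342
grip_force: 0.0
```

Emit:
{"op": "apply_moves", "data": {
  "deltas": "0 0 0 0 0 0 1;0 0 0 0 0 0 1;0 0 0 0 0 0 1;0 0 -0.02 0 0 0 1;0 0 -0.04 0 0 0 1"
}}

```text
time_s: 3.28
ee_pos: [0.4071, -0.2659, 0.1724]
tool_rot: [-0.001, 0.998, -0.07, -0.001]
contact_force: [1.0, -0.0, -1.2]
opening: 0.016
grip_force: 58.6
```

Emit:
{"op": "apply_moves", "data": {
  "deltas": "0 0 -0.04 0 0 0 1;0 0 -0.03 0 0 0 1;0 0 0 0 0 0 1;0 0 0 0 0 0 1;0 0 0 0 0 0 1"
}}

```text
time_s: 3.9
ee_pos: [0.4071, -0.266, 0.2409]
tool_rot: [-0.001, 0.998, -0.07, -0.001]
contact_force: [0.9, 0.2, -1.2]
opening: 0.0159
grip_force: 58.6
```

Run:
```python
from h import *
to([.4759,.139,.242])
```

```text
t 3.9 pos [ 0.4071 -0.266   0.2409] axes [ 0.9902 -0.1396 -0.0025] [-0.1396 -0.9902 -0.0009] [-0.0024  0.0013 -1.    ] open 0.015947112764321467
tool delta [ 0.0116 -0.4107 -0.0008]
```

Emit:
{"op": "apply_moves", "data": {
  "deltas": "0.0014 -0.0513 0 0 0 0 1;0.0014 -0.0513 0 0 0 0 1;0.0014 -0.0513 0 0 0 0 1;0.0014 -0.0513 0 0 0 0 1;0.0014 -0.0513 0 0 0 0 1"
}}

```text
time_s: 4.53
ee_pos: [0.4503, -0.0121, 0.241]
tool_rot: [0.0, 0.998, -0.07, -0.001]
contact_force: [0.6, -0.7, -1.9]
opening: 0.0165
grip_force: 58.7
```

Emit:
{"op": "apply_moves", "data": {
  "deltas": "0.0014 -0.0513 0 0 0 0 1;0.0014 -0.0513 0 0 0 0 1;0.0018 -0.0516 0 0 0 0 1;0 0 0 0 0 0 1;0 0 0 0 0 0 1"
}}

```text
time_s: 5.15
ee_pos: [0.476, 0.1379, 0.2408]
tool_rot: [0.001, 0.998, -0.07, -0.001]
contact_force: [0.8, 0.4, -1.6]
opening: 0.0162
grip_force: 58.8
```

Run:
```python
from h import *
to([.4759,.139,.112])
im,c=shot('wrist','pics/f.png')
print(proj(c,[.4759,.139,.08]))
g=im.astype(int)
```

```text
t 5.15 pos [0.476  0.1379 0.2408] axes [ 0.9903 -0.1393 -0.0025] [-0.1393 -0.9903  0.0018] [-0.0028 -0.0015 -1.    ] open 0.01624799302731256
tool delta [ 0.0001 -0.0013  0.1288]
[319.8735 220.8678]
```

View pics/f.png

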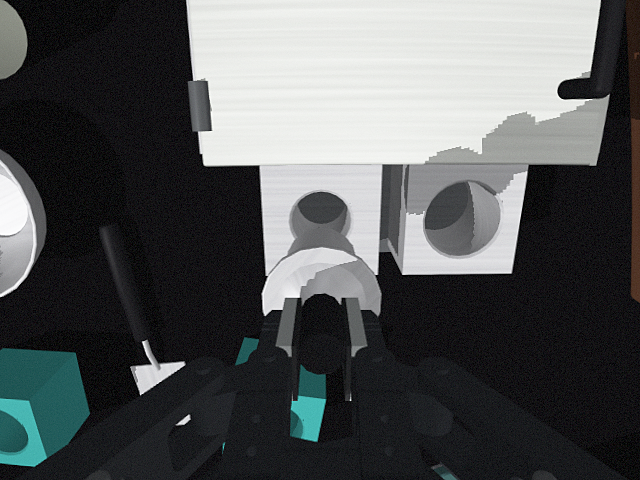

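The wrist view shows the small bore with edges at u=289..351, top v=189. The large bore is at u=423..501, v=180..259. The held pot's flange is at u=262..381, top v≈248.

Run:
```python
from h import *
im=cv2.imread('pics/f.png'); c=cam('wrist')
o=status.get_obs(); Rt=q2R(o['tool_rot'])
t=np.linspace(0,2*np.pi,180)
def circ(C,r,ax=None):
    p=np.array([proj(c,np.array(C)+r*np.array([np.cos(a),np.sin(a),0])) for a in t]); return 'u',p[:,0].min(),p[:,0].max(),'v',p[:,1].min(),p[:,1].max()
for r in(.023,.025):print('small',*circ([.4759,.139,.08],r))
for r in(.030,.032):print('large',*circ([.4621,.0292,.08],r))
P=o['ee_pos']
for d in(.028,.032):print('flange',*circ([P[0],P[1],P[2]-d],.027))
print('knobtop',*circ([P[0],P[1],P[2]+.011],.009))
g=cv2.cvtColor(im,cv2.COLOR_BGR2GRAY)
print('row212',g[212,280:300],g[212,342:362]);print('col320',g[180:200,320]);print('flange col',g[235:262:1,320]);print('row285',g[285,255:272],g[285,372:390])
```

```text
small u 288.9693355290544 348.6251184397248 v 191.70618138463342 249.10623784591795
small u 286.37600348678734 351.21845687571164 v 189.08320376058066 251.47725902362237
large u 422.9784215111936 499.4074808734569 v 180.64078686730917 255.12072352267927
large u 420.41227041222277 501.9330584024892 v 177.9978279720782 257.4470235770935
flange u 261.0775241355017 382.46395567904193 v 245.7025391360814 354.05663628739177
flange u 262.3542719500123 381.13898282425856 v 242.5796861637567 349.0633872622239
knobtop u 296.39778000339874 347.778041723662 v 333.622437276766 376.78009527018185
row212 [212 206 213 210 208 212 213 208 213 206 174 146 136 112 111 111 115 109
 118 119] [ 82  86  84  75  99 140 145 164 195 204 208 210 215 216 219 218 218 221
 218 220]
col320 [219 215 218 217 222 222 219 218 220 199 187 154  49  63  71  63  70  67
  63  66]
flange col [102 105 101 103 102 103 101 101 108  99  97 104 178 227 214 213 217 219
 219 222 221 221 221 220 220 221 222]
row285 [ 25  24  20  20  13  17  16   8   1 136 238 240 215 220 217 223 216] [143 142 143 138 148 161 106  23  12  21  27  18  12  16  22  15  14  17]
```

The bore and the held pot are both within about 1 mm of the current axis, so I descend slowly.

Emit:
{"op": "apply_moves", "data": {
  "deltas": "0 0 0.03 0 0 0 1;0 0 0.03 0 0 0 1;0 0 0.012 0 0 0 1;0 0 0.012 0 0 0 1;0 0 0.012 0 0 0 1"
}}

```text
time_s: 5.82
ee_pos: [0.4775, 0.1382, 0.1459]
tool_rot: [-0.0, 0.998, -0.07, 0.001]
contact_force: [-0.4, -0.2, -1.2]
opening: 0.0166
grip_force: 58.8
```

Emit:
{"op": "apply_moves", "data": {
  "deltas": "0 0 0.01 0 0 0 1;0 0 0.01 0 0 0 1;0 0 0.006 0 0 0 1;0 0 0.003 0 0 0 1;0 0 0 0 0 0 1"
}}

```text
time_s: 6.45
ee_pos: [0.4768, 0.1385, 0.1169]
tool_rot: [0.0, 0.998, -0.07, -0.0]
contact_force: [-1.1, -0.2, -1.3]
opening: 0.0161
grip_force: 58.8
```

It entered cleanly. Set it down, release to half open and rise.

Emit:
{"op": "apply_moves", "data": {
  "deltas": "0 0 0.002 0 0 0 1;0 0 0.0015 0 0 0 1;0 0 0 0 0 0 1;0 0 0 0 0 0 0.4;0 0 0 0 0 0 0.4"
}}

```text
time_s: 7.08
ee_pos: [0.477, 0.1385, 0.1135]
tool_rot: [-0.0, 0.998, -0.07, 0.0]
contact_force: [0.2, -0.3, -0.3]
opening: 0.0511
grip_force: 0.0
```

Emit:
{"op": "apply_moves", "data": {
  "deltas": "0 0 0 0 0 0 0.4;0 0 -0.03 0 0 0 0.4;0 0 -0.05 0 0 0 0.4;0 0 -0.05 0 0 0 0.4;0 0 0 0 0 0 0.4"
}}

```text
time_s: 7.7
ee_pos: [0.4794, 0.1393, 0.2472]
tool_rot: [-0.002, 0.998, -0.07, 0.004]
contact_force: [-0.0, -0.0, 0.3]
opening: 0.0515
grip_force: 0.0
```

Run:
```python
from h import *
to([.5834,-.2358,.245])
im,c=shot('wrist','pics/g.png')
g=cv2.cvtColor(im,cv2.COLOR_RGB2GRAY)
print(proj(c,[.4765,.1385,.123]),proj(c,[.4765,.1385,.084]))
m=(g<60).astype(np.uint8);m2=np.zeros_like(m);m2[190:270,290:350]=m[190:270,290:350]
k,l,st,ce=cv2.connectedComponentsWithStats(m2);print(st[1:],ce[1:])
t=np.linspace(0,6.28,90);p=np.array([proj(c,[.4765+.027*np.cos(a),.1385+.027*np.sin(a),.084]) for a in t]);print(p.min(0),p.max(0))
cv2.imwrite('pics/g2.png',cv2.resize(im[140:300,240:400,::-1],None,fx=3,fy=3))
```

```text
t 7.7 pos [0.4794 0.1393 0.2472] axes [ 0.9901 -0.14    0.0078] [-0.1399 -0.9901 -0.0043] [ 0.0083  0.0031 -1.    ] open 0.051523615138210556
tool delta [0.1555 0.3569 0.0019]
[324.2731 241.0679] [324.1328 225.2604]
[[312 218  24  35 694]] [[323.7291 235.6326]]
[289.5113 191.0375] [358.7765 257.6448]
```

View pics/g2.png

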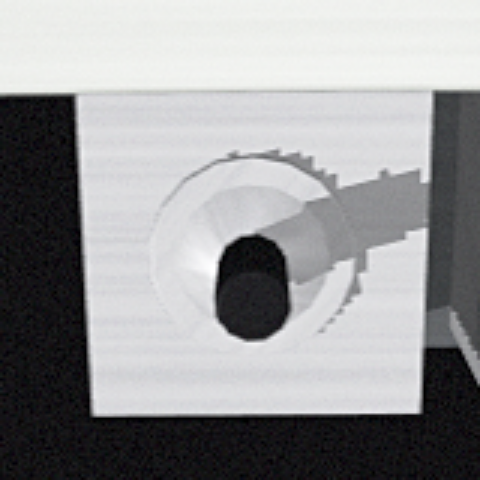

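The small pot is seated: its flange lies flat on the block at u=289..359, as predicted. On to the large pot.

Emit:
{"op": "apply_moves", "data": {
  "deltas": "0.0222 0.051 0 0 0 0 0.4;0.0222 0.051 0 0 0 0 0.4;0.0222 0.051 0 0 0 0 0.4;0.0222 0.051 0 0 0 0 0.4;0.0222 0.051 0 0 0 0 0.4"
}}

```text
time_s: 8.38
ee_pos: [0.5503, -0.131, 0.2415]
tool_rot: [-0.0, 0.998, -0.07, -0.002]
contact_force: [0.5, -0.4, 0.5]
opening: 0.0512
grip_force: 0.0
```

Emit:
{"op": "apply_moves", "data": {
  "deltas": "0.0222 0.051 0 0 0 0 0.4;0.0223 0.0509 0 0 0 0 0.4;0 0 0 0 0 0 0.4;0 0 0 0 0 0 0.4"
}}

```text
time_s: 8.88
ee_pos: [0.5798, -0.2359, 0.2415]
tool_rot: [-0.001, 0.998, -0.07, -0.002]
contact_force: [0.2, 0.9, -0.0]
opening: 0.0512
grip_force: 0.0
```

Run:
```python
from h import *
to([.5834,-.2358,.113])
im,c=shot('wrist','pics/i.png')
g=cv2.cvtColor(im,cv2.COLOR_RGB2GRAY)
print(proj(c,[.5834,-.2358,.1065]))
m=(im.max(2)<60).astype(np.uint8);m2=np.zeros_like(m);m2[170:290,270:370]=m[170:290,270:370]
k,l,st,ce=cv2.connectedComponentsWithStats(m2);print(st[1:],ce[1:])
```

```text
t 8.875 pos [ 0.5798 -0.2359  0.2415] axes [ 0.9901 -0.14   -0.0038] [-0.14   -0.9902 -0.0013] [-0.0036  0.0018 -1.    ] open 0.05124642913461507
tool delta [ 0.004  -0.0005  0.1284]
[321.0723 225.6498]
[[331 172   1   1   1]
 [334 173   1   1   1]
 [340 175   1   1   1]
 [346 178   1   1   1]
 [309 209  25  36 733]] [[331.     172.    ]
 [334.     173.    ]
 [340.     175.    ]
 [346.     178.    ]
 [321.0368 226.7271]]
```

Emit:
{"op": "apply_moves", "data": {
  "deltas": "0.0035 0 0.043 0 0 0 0.4;0 0 0.043 0 0 0 0.4;0 0 0.042 0 0 0 0.4;0 0 0 0 0 0 0.4;0 0 0 0 0 0 1"
}}

```text
time_s: 9.55
ee_pos: [0.5852, -0.2363, 0.1166]
tool_rot: [-0.0, 0.998, -0.069, 0.001]
contact_force: [-0.3, -0.2, 0.6]
opening: 0.0345
grip_force: 0.0
```

Emit:
{"op": "apply_moves", "data": {
  "deltas": "0 0 0 0 0 0 1;0 0 0 0 0 0 1;0 0 0 0 0 0 1;0 0 -0.02 0 0 0 1;0 0 -0.04 0 0 0 1"
}}

```text
time_s: 10.18
ee_pos: [0.5825, -0.2368, 0.1752]
tool_rot: [-0.0, 0.998, -0.07, -0.002]
contact_force: [0.5, -0.7, -2.4]
opening: 0.0156
grip_force: 58.6
```

Emit:
{"op": "apply_moves", "data": {
  "deltas": "0 0 -0.04 0 0 0 1;0 0 -0.04 0 0 0 1;0 0 0 0 0 0 1;0 0 0 0 0 0 1"
}}

```text
time_s: 10.68
ee_pos: [0.5832, -0.237, 0.2549]
tool_rot: [-0.0, 0.998, -0.07, -0.001]
contact_force: [0.2, 1.4, -3.0]
opening: 0.016
grip_force: 58.7
```

Run:
```python
from h import *
to([.463,.0285,.25])
```

```text
t 10.675 pos [ 0.5832 -0.237   0.2549] axes [ 0.9901 -0.14   -0.0019] [-0.14   -0.9902 -0.0003] [-0.0018  0.0005 -1.    ] open 0.015996548691838242
tool delta [-0.1562 -0.246   0.0053]
```

Emit:
{"op": "apply_moves", "data": {
  "deltas": "-0.0315 -0.0492 0 0 0 0 1;-0.0315 -0.0492 0 0 0 0 1;-0.0315 -0.0492 0 0 0 0 1;-0.0315 -0.0492 0 0 0 0 1;-0.0315 -0.0492 0 0 0 0 1"
}}

```text
time_s: 11.3
ee_pos: [0.4604, 0.0298, 0.2539]
tool_rot: [0.0, 0.998, -0.07, -0.002]
contact_force: [0.9, 1.0, -2.4]
opening: 0.0159
grip_force: 58.9
```

Emit:
{"op": "apply_moves", "data": {
  "deltas": "0 0 0 0 0 0 1;0 0 0 0 0 0 1"
}}

```text
time_s: 11.55
ee_pos: [0.462, 0.028, 0.2545]
tool_rot: [0.001, 0.998, -0.07, -0.001]
contact_force: [0.8, -0.7, -2.9]
opening: 0.0163
grip_force: 59.1
```

Run:
```python
from h import *
to([.4618,.0287,.113])
im,c=shot('wrist','pics/j.png')
g=cv2.cvtColor(im,cv2.COLOR_RGB2GRAY)
o=status.get_obs();P=o['ee_pos'];t=np.linspace(0,6.28,180)
def circ(C,r): p=np.array([proj(c,np.array(C)+r*np.array([np.cos(a),np.sin(a),0])) for a in t]); return p.min(0),p.max(0)
print('bore',circ([.4618,.0287,.08],.032),'flange',circ([P[0],P[1],P[2]-.029],.034))
cv2.imwrite('pics/j2.png',cv2.resize(im[150:350,220:420,::-1],None,fx=3,fy=3))
```

```text
t 11.55 pos [0.462  0.028  0.2545] axes [ 0.9903 -0.1391 -0.0021] [-0.1391 -0.9903  0.0012] [-0.0023 -0.0009 -1.    ] open 0.0162896004000364
tool delta [-0.     -0.0008  0.1415]
bore (array([280.8122, 176.686 ]), array([360.4013, 253.5877])) flange (array([247.0789, 227.7895]), array([399.4735, 364.2726]))
```

View pics/j2.png

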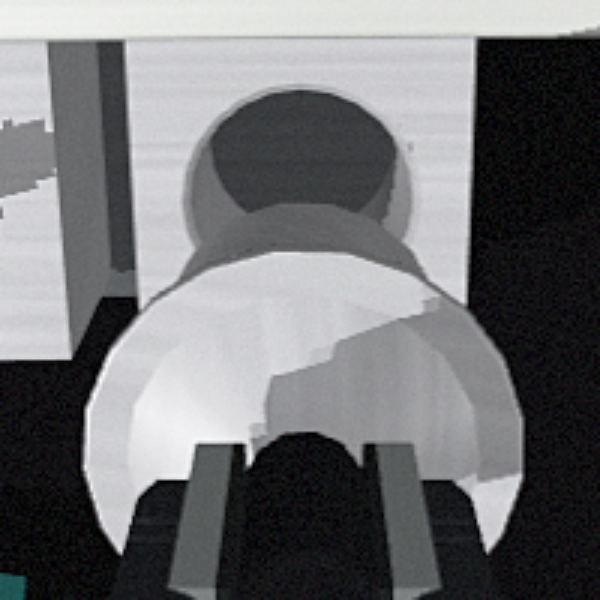

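Run:
```python
from h import *
c=cam('wrist');o=status.get_obs();P=o['ee_pos'];t=np.linspace(0,6.28,180)
def circ(C,r):
    p=np.array([proj(c,np.array(C)+r*np.array([np.cos(a),np.sin(a),0])) for a in t]); return p.min(0),p.max(0)
for d in(.082,.084,.086):
    print(d,'bottom',circ([P[0],P[1],P[2]-d],.027),'flange',circ([P[0],P[1],P[2]-d+.054],.034),'dome',circ([P[0],P[1],P[2]-d+.054],.027))
g=cv2.imread('pics/j.png',0)
print(g[210:240,320])
for v in range(285,312,4):
    r=g[v].astype(int); e=np.where(r[235:410]>110)[0]+235; print(v,e[0],e[-1])
# view external cameras
for n in('scene','side'):
    im,cc=shot(n,f'pics/k_{n}.png'); print(n,[proj(cc,[P[0],P[1],P[2]-h]).round(1).tolist() for h in(.032,.086)])
a=cv2.imread('pics/k_scene.png');b=cv2.imread('pics/k_side.png')
s,d=cam('scene'),cam('side')
u,v=map(int,proj(s,[P[0],P[1],P[2]-.05]));A=cv2.resize(a[v-50:v+50,u-50:u+50],None,fx=4,fy=4)
x,y=map(int,proj(d,[P[0],P[1],P[2]-.05]));B=cv2.resize(b[y-50:y+50,x-50:x+50],None,fx=4,fy=4)
print(u-50,v-50,x-50,y-50)
cv2.imwrite('pics/l.png',np.hstack([A,B]))
```

```text
0.082 bottom (array([274.8156, 212.9843]), array([368.4279, 300.2371])) flange (array([245.4038, 229.8765]), array([398.2418, 366.4979])) dome (array([261.1357, 245.7339]), array([382.5167, 354.1182]))
0.084 bottom (array([275.2039, 212.0703]), array([368.0282, 298.6871])) flange (array([246.2215, 228.4636]), array([397.4053, 363.8912])) dome (array([261.7836, 244.1576]), array([381.8498, 351.5983]))
0.086 bottom (array([275.5858, 211.1722]), array([367.635 , 297.1618])) flange (array([247.0219, 227.0833]), array([396.5864, 361.3354])) dome (array([262.4178, 242.6171]), array([381.1969, 349.1285]))
[ 59  62  61  64  56  55  60  69 102  99  98  94 100  89  98  95  97  97
  95  95  96  95  91  95 211 211 204 209 207 206]
285 249 391
289 248 393
293 248 393
297 248 393
301 248 393
305 248 393
309 249 393
scene [[286.4, 196.3], [287.9, 216.4]]
side [[345.9, 204.9], [344.8, 220.8]]
236 153 295 160
```

View pics/l.png

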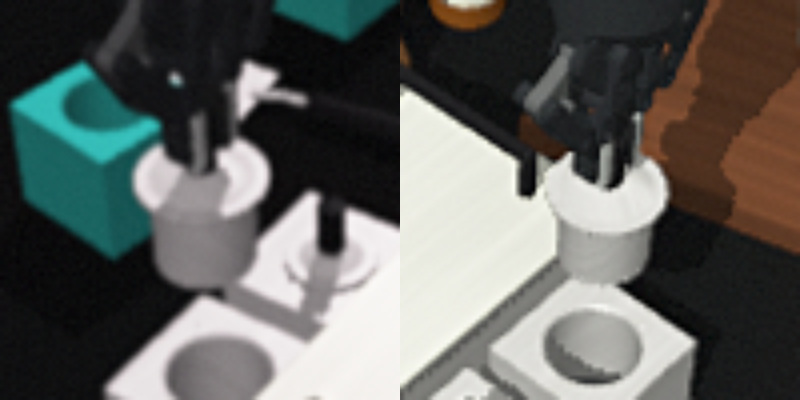

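The larger pot hangs straight in both views. It sits about 1 mm to -x of the bore axis, so I correct by 1 mm and lower it slowly.

Emit:
{"op": "apply_moves", "data": {
  "deltas": "0.0012 -0.0006 0.03 0 0 0 1;0 0 0.03 0 0 0 1;0 0 0.018 0 0 0 1;0 0 0.01 0 0 0 1;0 0 0.008 0 0 0 1"
}}

```text
time_s: 12.32
ee_pos: [0.4647, 0.0282, 0.1592]
tool_rot: [0.0, 0.997, -0.071, 0.0]
contact_force: [0.0, 0.0, -3.0]
opening: 0.0161
grip_force: 59.1
```

Emit:
{"op": "apply_moves", "data": {
  "deltas": "0 0 0.01 0 0 0 1;0 0 0.01 0 0 0 1;0 0 0.01 0 0 0 1;0 0 0.008 0 0 0 1;0 0 0 0 0 0 1"
}}

```text
time_s: 12.95
ee_pos: [0.4637, 0.0288, 0.1209]
tool_rot: [0.0, 0.998, -0.07, -0.001]
contact_force: [-0.3, 0.2, -3.3]
opening: 0.0162
grip_force: 59.1
```

Emit:
{"op": "apply_moves", "data": {
  "deltas": "0 0 0.004 0 0 0 1;0 0 0.002 0 0 0 1;0 0 0 0 0 0 1;0 0 0 0 0 0 1"
}}

```text
time_s: 13.45
ee_pos: [0.4645, 0.029, 0.1176]
tool_rot: [-0.0, 0.998, -0.07, 0.001]
contact_force: [-5.1, 0.8, 20.5]
opening: 0.0157
grip_force: 61.6
```

The pot is seated, with contact at 0.1176 as expected from the grasp height. Release.

Emit:
{"op": "apply_moves", "data": {
  "deltas": "0 0 0 0 0 0 0.4;0 0 0 0 0 0 0.4;0 0 0 0 0 0 0.4;0 0 -0.03 0 0 0 0.4;0 0 -0.04 0 0 0 0.4"
}}

```text
time_s: 14.08
ee_pos: [0.4633, 0.0287, 0.1853]
tool_rot: [0.0, 0.998, -0.07, -0.002]
contact_force: [1.0, 0.3, 0.4]
opening: 0.0512
grip_force: 0.0
```

Emit:
{"op": "apply_moves", "data": {
  "deltas": "0 0 -0.04 0 0 0 0.4;0 0 -0.02 0 0 0 0.4;0 0 0 0 0 0 0.4;0 0 0 0 0 0 0.4"
}}

```text
time_s: 14.58
ee_pos: [0.4634, 0.0287, 0.2445]
tool_rot: [0.0, 0.998, -0.07, -0.001]
contact_force: [-0.1, 0.1, 0.1]
opening: 0.0509
grip_force: 0.0
```

Run:
```python
from h import *
to([.6086,-.036,.146])
im,c=shot('wrist','pics/m.png')
p=np.array([proj(c,[.464+.034*np.cos(a),.0285+.034*np.sin(a),.084]) for a in np.linspace(0,6.28,90)]);print(p.min(0),p.max(0))
cv2.imwrite('pics/m2.png',im[:340,100:,::-1])
# marker block
s,d=cam('scene'),cam('side')
a=optics.camera('scene');b=optics.camera('side');r=[]
for im,(x,y,w,h) in((a,(405,232,25,25)),(b,(240,138,30,26))):
    m=(im[y:y+h,x:x+w].max(2)<50).astype(np.uint8)
    print(im[y:y+h:2,x:x+w:2].max(2))
```

```text
t 14.575 pos [0.4634 0.0287 0.2445] axes [ 0.9902 -0.1397 -0.0018] [-0.1397 -0.9902  0.0005] [-0.0018 -0.0003 -1.    ] open 0.0509019523891175
tool delta [0.153  0.0438 0.0983]
[277.5612 175.8673] [365.9632 261.0473]
[[251 251 251 250 250 251 251 252 226 181 247 252 252]
 [251 250 250 250 251 250 251 250 192 218 252 251 251]
 [251 251 250 251 251 252 253 232 177 243 252 251 251]
 [251 250 251 252 253 245 209 184 191 253 252 252 255]
 [250 250 251 253 178  25  20  97 123 237 253 231 154]
 [250 250 251 255  93  16  25  24  19  24  79  85  70]
 [250 250 252 230  19  18  22  23  24  73  94 190 120]
 [250 250 254 160  13  19  18  21  37  85  97 102 101]
 [250 250 245  67  10  19  17  24  54  69  71  81  77]
 [250 249 251 207  76  11  10  16  53  52  59  66  47]
 [249 248 249 255 216 119 131 190 206  68  47  49  33]
 [247 249 251 252 183 193 254 255 210  98  82  72  52]
 [249 250 251 241 170 233 253 240 114 101 105 106  43]]
[[ 24  22  19  21  19  18  20  25  25  21  22  25  22  22  20]
 [ 20  22  17  15  21  20  20  20  21  22  24  25  21  19  18]
 [  6  12  16  21  20  21  22  22  20  20  19  21  21  23  22]
 [202 193 147   4   4  98  28  20  25  22  22  22  24  20  24]
 [ 46  80 156 174 175 136  91  34  39  20  20  23  23  20  25]
 [ 21  19  14  31  71 153 164  67  36  32  22  19  25  22  23]
 [ 21  19  23  18  20  41  76  93  33  24  22  18  24  24  21]
 [ 21  22  24  19  23  22  34  32  22  19  21  26  21  17  21]
 [ 23  16  22  21  26  20  86  23  17  21 136  25  20  21  22]
 [ 24  19  23  21  22   9 109  22  21  15  92 126  31  18  23]
 [ 20  22  22  19  17 110  53  19  22  20   8 172  82  16  23]
 [ 26  24  19  22  55  70  23  25  17  24  18  27 173  29  24]
 [ 23  19  21  12 111  24  19  21  16  22  18  14 107 162  12]]
```

View pics/m2.png

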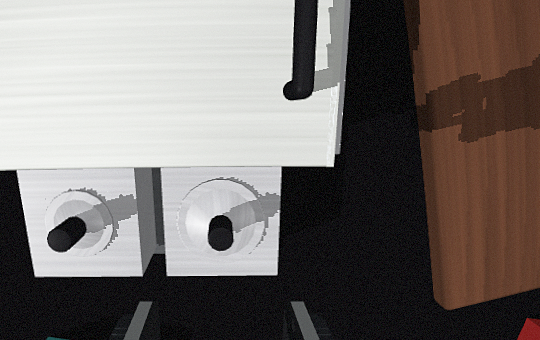

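Both pots sit flat in their bores: the small knob is at (165,233) and the large knob at (320,233) in full-frame pixels. Now the station pose and marker angle, numerically.

```bash
cat > st.py <<'E'
from h import *
from scipy.optimize import least_squares
S=lambda x,y:(250+x/4,190+y/4)
D=lambda x,y:(200+x/3,130+y/3)
s,d=cam('scene'),cam('side')
F=[((-.155,-.055,.08),S(163,226),D(429,347)),((-.155,.055,.08),S(274,114),D(339,430)),
 ((-.057,-.1,.148),S(258,260),D(380,208)),((.057,-.1,.148),S(468,362),D(278,140)),
 ((-.1075,-.132,.113),S(150,305),D(445,245)),((.1075,-.132,.113),S(518,505),D(268,127)),((-.1075,.13,.113),S(415,28),D(218,430)),((.1075,.13,.113),S(745,178),D(50,285))]
W=lambda p,X:np.array([p[0]+np.cos(p[2])*X[0]-np.sin(p[2])*X[1],p[1]+np.sin(p[2])*X[0]+np.cos(p[2])*X[1],X[2]])
def res(p):return np.concatenate([np.concatenate([proj(s,W(p,X))-a,proj(d,W(p,X))-b]) for X,a,b in F])
r=least_squares(res,[.6225,.0625,-.14],loss='soft_l1'); p=r.x
def local(c,uv,xs=.125):
    o,dd=ray(c,*uv); n=np.array([np.cos(p[2]),np.sin(p[2]),0]); P0=W(p,[xs,0,0])
    P=o+dd*(n@(P0-o))/(n@dd); v=P-W(p,[0,0,0]); return -np.sin(p[2])*v[0]+np.cos(p[2])*v[1],P[2]
def ang(c,uv,xs=.125):
    y,z=local(c,uv,xs); return np.arctan2(z-.110,.130-y),np.hypot(z-.11,.13-y)
E
python3 - <<'E'
from st import *
print(p,r.fun.reshape(-1,4))
for n,c,uv in(('scene',s,(416.8,245.2)),('side',d,(256.5,151.5)),('side ndl',d,(252.5,154)),('side ndl mid',d,(232,187))):print(n,ang(c,uv))
for m in(.55,.6,.65):
    X=[.125,.13-.21*np.cos(m),.11+.21*np.sin(m)];print(m,proj(s,W(p,X)),proj(d,W(p,X)))
to(W(p,[0,-.1,.146]))
a=optics.camera('scene').max(2);mk=(a[236:258,408:430]<40)
print('\n'.join(''.join('#' if x else '.' for x in q) for q in mk))
b=optics.camera('side').max(2)
for v in range(150,222,6): print(v,*[ (v_,) for v_ in (np.where(b[v,205:258]>55)[0]+205)])
E
```

```text
[ 0.6232  0.0632 -0.1378] [[-0.1944 -1.0566 -0.3723 -0.4443]
 [-0.0037 -0.8468 -0.942  -1.115 ]
 [ 0.5886 -0.5633 -0.8978 -2.6469]
 [-1.7704 -1.6233  0.3377 -1.7027]
 [-1.6382 -0.4081  0.5663 -2.2174]
 [-0.5144 -2.5549 -0.846  -2.748 ]
 [-0.8501 -0.0278  1.4403 -1.2138]
 [ 0.8175 -2.5696 -3.3692 -1.7679]]
scene (np.float64(0.599860743407158), np.float64(0.21256770033804007))
side (np.float64(0.5701557078131281), np.float64(0.20732642707478727))
side ndl (np.float64(0.608398533522338), np.float64(0.196524028075548))
side ndl mid (np.float64(0.5709068238659079), np.float64(0.10073352735183244))
0.55 [415.1374 250.4346] [257.9224 151.2814]
0.6 [417.2132 245.0487] [255.8752 149.6514]
0.65 [419.3816 239.6027] [253.6752 148.1749]
t 14.725 pos [0.4633 0.0287 0.2443] axes [ 0.9902 -0.1396 -0.0026] [-0.1396 -0.9902  0.0008] [-0.0027 -0.0004 -1.    ] open 0.051298709850022134
tool delta [0.154  0.0435 0.0979]
......................
......................
......................
......................
.......###............
......#####...........
......##########......
......###########.....
...
[... 2182 characters left out ...]
(np.int64(252),) (np.int64(253),) (np.int64(254),) (np.int64(255),) (np.int64(256),) (np.int64(257),)
216 (np.int64(212),) (np.int64(213),) (np.int64(225),) (np.int64(226),) (np.int64(227),) (np.int64(228),) (np.int64(229),) (np.int64(230),) (np.int64(231),) (np.int64(232),) (np.int64(233),) (np.int64(234),) (np.int64(235),) (np.int64(236),) (np.int64(237),) (np.int64(238),) (np.int64(239),) (np.int64(240),) (np.int64(241),) (np.int64(242),) (np.int64(243),) (np.int64(244),) (np.int64(245),) (np.int64(246),) (np.int64(247),) (np.int64(248),) (np.int64(249),) (np.int64(250),) (np.int64(251),) (np.int64(252),) (np.int64(253),) (np.int64(254),) (np.int64(255),) (np.int64(256),) (np.int64(257),)
```

Run:
```python
from st import *
for m in np.arange(.54,.7,.02):
    q=[proj(d,W(p,[.125,.13-r*np.cos(m),.11+r*np.sin(m)])) for r in(.03,.19)]
    sl=(q[1]-q[0]); print(m.round(2),sl[0]/sl[1],q[0],q[1])
```

```text
0.54 -0.7176323795340418 [216.0238 210.5637] [253.6162 158.1798]
0.56 -0.6992388779027534 [215.8921 210.4937] [252.8897 157.5824]
0.58 -0.6810803402945074 [215.7576 210.4276] [252.1414 157.0069]
0.6 -0.6631380316157658 [215.6202 210.3654] [251.3712 156.4535]
0.62 -0.6453940016980667 [215.48   210.3072] [250.5793 155.9228]
0.64 -0.6278310081692453 [215.3371 210.2529] [249.7659 155.4151]
0.66 -0.6104324448942399 [215.1914 210.2027] [248.9311 154.9309]
0.68 -0.5931822753240424 [215.0432 210.1565] [248.0751 154.4706]
```

Emit:
{"op": "apply_moves", "data": {
  "deltas": "0.0308 0.0087 0 0 0 0 0.4;0.0308 0.0087 0 0 0 0 0.4;0.0308 0.0087 0 0 0 0 0.4;0.0308 0.0087 0 0 0 0 0.4;0.0308 0.0087 0 0 0 0 0.4"
}}

```text
time_s: 15.45
ee_pos: [0.6112, -0.0362, 0.2447]
tool_rot: [0.0, 0.998, -0.07, -0.001]
contact_force: [-0.4, -0.2, -0.1]
opening: 0.0514
grip_force: 0.0
```

Emit:
{"op": "apply_moves", "data": {
  "deltas": "0 0 0.03 0 0 0 0.4;0 0 0.02 0 0 0 0.4;0 0 0 0 0 0 0.4"
}}

```text
time_s: 15.82
ee_pos: [0.6089, -0.0357, 0.1932]
tool_rot: [0.0, 0.998, -0.07, -0.003]
contact_force: [0.0, 0.6, 0.5]
opening: 0.0512
grip_force: 0.0
```

Run:
```python
from st import *
to(W(p,[0,-.1,.146]))
o=status.get_obs();im,c=shot('wrist','pics/n.png')
X=W(p,[0,-.1,.145]);u,v=proj(c,X);print('bar pred',u,v, 'px for +2mm y',proj(c,W(p,[0,-.098,.145])))
for vv in (v-20,v,v+20):
    r=im[int(vv)].max(1); e=np.where(r[int(u)-60:int(u)+60]<60)[0]+int(u)-60; print(int(vv),e)
```

```text
t 15.825 pos [ 0.6089 -0.0357  0.1932] axes [ 0.9902 -0.1397 -0.005 ] [-0.1397 -0.9902  0.0007] [-0.0051  0.     -1.    ] open 0.051226760232792996
tool delta [0.0008 0.     0.0472]
bar pred 321.88685904256437 282.16807264141363 px for +2mm y [317.8341 282.174 ]
262 [310 311 312 313 314 315 316 317 318 319 320 321 322 323 324 325 326 327
 328 329 330 331 332 333]
282 [310 311 312 313 314 315 316 317 318 319 320 321 322 323 324 325 326 327
 328 329 330 331 332 333]
302 [311 312 313 314 315 316 317 318 319 320 321 322 323 324 325 326 327 328
 329 330 331 332 333 380]
```

The bar is centred (u 310–333, predicted 322). The marker angle from the needle slope and the block is about 0.605. Grip the bar.

Emit:
{"op": "apply_moves", "data": {
  "deltas": "0 0 0.024 0 0 0 0.4;0 0 0.022 0 0 0 0.4;0 0 0 0 0 0 0.4;0 0 0 0 0 0 1;0 0 0 0 0 0 1"
}}

```text
time_s: 16.5
ee_pos: [0.6115, -0.0358, 0.1509]
tool_rot: [-0.0, 0.998, -0.07, 0.001]
contact_force: [0.2, -0.0, -0.7]
opening: 0.0155
grip_force: 0.0
```

Emit:
{"op": "apply_moves", "data": {
  "deltas": "0 0 0 0 0 0 1;0 0 0 0 0 0 1;0 0 0 0 0 0 1"
}}

```text
time_s: 16.88
ee_pos: [0.6113, -0.0363, 0.1509]
tool_rot: [0.0, 0.998, -0.07, 0.001]
contact_force: [-0.0, -1.2, 5.6]
opening: 0.0094
grip_force: 58.6
```

Emit:
{"op": "apply_moves", "data": {
  "deltas": "0 -0.0025 -0.0137 0 0 0 1;0 -0.0033 -0.0136 0 0 0 1;0 -0.0041 -0.0133 0 0 0 1;0 -0.0049 -0.0131 0 0 0 1;0 -0.0057 -0.0127 0 0 0 1"
}}

```text
time_s: 17.5
ee_pos: [0.6139, -0.0167, 0.2172]
tool_rot: [0.001, 0.998, -0.07, 0.001]
contact_force: [3.8, -3.7, -3.8]
opening: 0.0091
grip_force: 58.5
```

Emit:
{"op": "apply_moves", "data": {
  "deltas": "0 -0.0065 -0.0124 0 0 0 1;0 -0.0072 -0.012 0 0 0 1;0 -0.0079 -0.0115 0 0 0 1;0 -0.0086 -0.011 0 0 0 1;0 -0.0092 -0.0105 0 0 0 1"
}}

```text
time_s: 18.12
ee_pos: [0.6188, 0.0205, 0.2747]
tool_rot: [0.002, 0.997, -0.071, 0.0]
contact_force: [2.9, -6.2, -2.3]
opening: 0.0096
grip_force: 58.4
```

Emit:
{"op": "apply_moves", "data": {
  "deltas": "0 0 0 0 0 0 1;0 0 0 0 0 0 1;0 0 0 0 0 0 1"
}}

```text
time_s: 18.5
ee_pos: [0.6187, 0.0202, 0.2744]
tool_rot: [0.002, 0.998, -0.071, 0.0]
contact_force: [2.0, -6.1, -0.6]
opening: 0.0097
grip_force: 58.6
```

Run:
```python
from st import *
from scipy.optimize import brentq
o=status.get_obs();P=o['ee_pos'];print(P,o['contact_force'],o['opening'])
v=P-W(p,[0,0,0]);y=-np.sin(p[2])*v[0]+np.cos(p[2])*v[1]-.13
for dz in(-.11,-.1155): print('a',np.arctan2(.035,.23)*-1+np.arctan2(P[2]+dz,-y),np.hypot(y,P[2]+dz))
a,cs=shot('scene','pics/q.png');b,cd=shot('side','pics/r.png')
# lid plate corners predicted (top surface, free edge) for several angles
for m in(.55,.6,.65):
    f=lambda x,r,h:W(p,[x,.13-r*np.cos(m)+h*np.sin(m),.11+r*np.sin(m)+h*np.cos(m)])
    print(m,'side free -x',proj(cd,f(-.1075,.262,.003)),'free+x',proj(cd,f(.1075,.262,.003)),'-x mid',proj(cd,f(-.1075,.15,.003)),'scene free-x',proj(cs,f(-.1075,.262,-.003)),'free+x',proj(cs,f(.1075,.262,-.003)))
```

```text
[0.6187 0.0202 0.2744] [ 2.0129 -6.1294 -0.6379] 0.009652298984060444
a 0.608445411518005 0.23881334099904095
a 0.5914760095419349 0.23506026659300414
0.55 side free -x [340.6619 178.3891] free+x [274.4641 136.6936] -x mid [311.9581 218.7539] scene free-x [293.6477 206.6029] free+x [395.9375 252.5094]
0.6 side free -x [338.7363 176.5149] free+x [272.015  134.5388] -x mid [310.6657 217.9649] scene free-x [295.5943 200.0641] free+x [398.5494 245.4749]
0.65 side free -x [336.6019 174.8466] free+x [269.3655 132.569 ] -x mid [309.2644 217.3055] scene free-x [297.7377 193.4722] free+x [401.3037 238.3413]
```

Kinematics give the lid at 0.59–0.61. Cross-check in the images: the slope of the lid's +x edge against the needle.

Run:
```python
from st import *
b=cv2.imread('pics/r.png').max(2).astype(int);a=cv2.imread('pics/q.png').max(2).astype(int)
def line(pts):
    pts=np.array(pts,float);k=np.polyfit(pts[:,1],pts[:,0],1);return k,np.abs(np.polyval(k,pts[:,1])-pts[:,0]).max()
E=[];
for v in range(150,212,4):
    r=b[v]; i=np.where((r[200:300]>150))[0]+200
    n=np.where((r[200:280]>55)&(r[200:280]<150))[0]+200
    if len(i): E.append((i[0],v))
    print(v,i[:1],i[-1:],n[:6])
f=lambda m,x,r,h:W(p,[x,.13-r*np.cos(m)+h*np.sin(m),.11+r*np.sin(m)+h*np.cos(m)])
for m in(.56,.58,.6,.62,.64):
    q1,q2=proj(d,f(m,.1075,.05,.003)),proj(d,f(m,.1075,.25,.003)); 
    g1,g2=proj(s,f(m,-.1,.262,-.003)),proj(s,f(m,.1,.262,-.003))
    print(m,(q2-q1)[0]/(q2-q1)[1],q1,q2,'scene free edge',g1,g2)
print(line(E))
for u in range(300,400,12): 
    c=a[180:262,u]; dv=np.diff(c); print('scene',u,np.argmax(np.abs(dv))+180,np.argsort(-np.abs(dv))[:4]+180,c[20:70:5])
```

```text
150 [264] [280] [252 253 254 269]
154 [261] [272] [252 260 273]
158 [259] [278] [250 251 258 279]
162 [256] [290] [247 248 249]
166 [253] [290] [245 246]
170 [251] [297] [242 243 250]
174 [248] [299] [239 240 241]
178 [245] [299] [237 238]
182 [207] [299] [206 208 234 235 236]
186 [202] [299] [201 215 231 232 233 239]
190 [200] [299] [220 229 230]
194 [200] [299] [216 226 227 228]
198 [200] [299] [211 223 224 225 231]
202 [200] [299] [221 222]
206 [200] [299] [202 218 219]
210 [224] [299] [215 216 217 223]
0.56 -0.6991298957458315 [224.4679 207.0893] [271.1785 140.2768] scene free edge [297.2564 206.7448] [392.5228 249.3527]
0.58 -0.6812542474923029 [224.2344 206.9955] [270.2403 139.4644] scene free edge [298.0351 204.1247] [393.5509 246.5497]
0.6 -0.663586061596189 [223.9962 206.9084] [269.2717 138.6799] scene free edge [298.8455 201.494 ] [394.6029 243.7292]
0.62 -0.6461077986280226 [223.7534 206.8281] [268.2728 137.9241] scene free edge [299.6872 198.8546] [395.6782 240.893 ]
0.64 -0.6288025951102912 [223.5061 206.7545] [267.2437 137.1976] scene free edge [300.5596 196.2083] [396.7758 238.0435]
(array([ -1.2309, 450.9338]), np.float64(31.551470588235247))
scene 300 199 [199 212 210 198] [178 182 141 243 239 232 133 242 230 234]
scene 312 198 [198 199 249 250] [232 237 179 187 223 148 140 135 244 244]
scene 324 208 [208 207 198 223] [168  23 236 177 190 212 246 247 103 106]
scene 336 197 [197 198 196 212] [241 234 231 229 174 182 107 106 109  91]
scene 348 202 [202 203 201 232] [ 16 240 233 232 169 181 187  57  57  57]
scene 360 222 [222 237 211 236] [120 119 118 235 235 111 179 192  54  54]
scene 372 212 [212 213 228 242] [  9 112  18 238 234 234 178 178 191  54]
scene 384 211 [211 234 208 247] [ 11  13 144  21  14  19  44 191 184 191]
scene 396 213 [213 214 253 252] [ 17  19  18 227 235 234 236 235 235 188]
```

Run:
```python
from st import *
b=np.mean([optics.camera('side').mean(2) for _ in range(4)],0)
L=[];N=[]
for v in range(158,211):
    r=b[v]; u0=int(round(251-(v-158)*.663)); w=r[u0-3:u0+4]; w0=np.clip(w-30,0,None); un=(w0*np.arange(u0-3,u0+4)).sum()/w0.sum(); N.append((un,v))
    seg=r[u0+4:u0+16]; i=np.argmax(seg>130); 
    if i>0: L.append((u0+4+i-1+(130-seg[i-1])/(seg[i]-seg[i-1]),v))
for n,P in(('needle',N),('lid',L)):
    P=np.array(P);k=np.polyfit(P[:,1],P[:,0],1);e=P[:,0]-np.polyval(k,P[:,1]);g=abs(e)<.8;k=np.polyfit(P[g,1],P[g,0],1);print(n,g.sum(),k,np.polyval(k,[158,210]),e[g].std())
print(status.get_obs()['ee_pos'])
```

```text
needle 53 [ -0.6627 355.2495] [250.5392 216.0776] 0.07114709490663164
lid 53 [ -0.6744 364.7211] [258.1698 223.1023] 0.10731251403549924
[0.6187 0.0202 0.2744]
```

The edge fit puts the lid about 0.012 rad below the needle, so I nudge it up.

Emit:
{"op": "apply_moves", "data": {
  "deltas": "0 -0.0019 -0.0021 0 0 0 1;0 0 0 0 0 0 1;0 0 0 0 0 0 1;0 0 0 0 0 0 1"
}}

```text
time_s: 19.3
ee_pos: [0.619, 0.022, 0.2764]
tool_rot: [0.002, 0.998, -0.071, 0.0]
contact_force: [2.9, -6.2, -1.4]
opening: 0.0099
grip_force: 58.6
```

Run:
```python
from st import *
b=np.mean([optics.camera('side').mean(2) for _ in range(4)],0)
L=[];N=[]
for v in range(158,211):
    r=b[v]; u0=int(round(251-(v-158)*.663)); w=r[u0-3:u0+4]; w0=np.clip(w-30,0,None); N.append(((w0*np.arange(u0-3,u0+4)).sum()/w0.sum(),v))
    seg=r[u0+4:u0+16]; i=np.argmax(seg>130)
    if i>0: L.append((u0+4+i-1+(130-seg[i-1])/(seg[i]-seg[i-1]),v))
for n,P in(('needle',N),('lid',L)):
    P=np.array(P);k=np.polyfit(P[:,1],P[:,0],1);print(n,k,np.polyval(k,[158,210]))
o=status.get_obs();print(o['ee_pos'],o['contact_force'],o['time_s'])
```

```text
needle [ -0.6627 355.2431] [250.5409 216.0819]
lid [ -0.665  362.5454] [257.483  222.9055]
[0.6189 0.022  0.2764] [ 3.4746 -5.0165 -1.2902] 19.5
```

The lid edge is now parallel to the needle to within about 0.003 rad, and the marker has not moved. Hand in.

```bash
python3 -c "
from bench import ticket;print(ticket.hand_in())"
```

```text
the job is handed in; nothing more can be done
None
```

Handed in at 19.5 s: both pots are seated on their flanges in their matching bores, and the arm is holding the lid at about 0.60 rad, within about 0.003 rad of the marker by the side camera's edge fit; hand-in returned no verdict.

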